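# Load the relay and click the control box shut

## Robot

A 6-joint arm with a two-finger parallel gripper is mounted at the origin on the work surface. World frame = base frame: x ahead of the robot, y to its left, z up, the work surface at z = 0. Lengths are in mm, angles in degrees, forces in N, time in s.
With the tool pointing down it reaches from about 350 to 850 mm from the base axis. Payload 8.1 kg.
Tool frame: the origin (TCP) lies midway between the tips of the shut fingers; the grasp point (between the pads) lies grip_depth behind it (grip_depth is the distance from the TCP to the grasp point, in mm); z points along the fingers, y is the line along which they close (so a half turn about z gives the same grasp; the last joint's range is limited). The gripper opens to 85 mm and grips with 20 to 120 N. Pads are 22 mm wide; open, the fingers measure 114 mm over their backs; the gripper's body (76 mm by 85 mm) begins 54 mm behind the grasp point. The pads swing forward as they close: fully open they stand 13 mm farther back than shut.
Start: joints at [62.659, 7.471, 85.268, -0, 87.261, -4.893], TCP at [229.091, 554.547, 231.292] pointing down, gripper open.
Joint ranges: [-169.43, 169.43], [-51.17, 129.36], [1.28, 143.12], [-76.62, 256.62], [0, 156.53], [-152.29, 152.29]. Speed limits (degrees/s): [136.94, 136.94, 159.86, 180, 180, 180].

## Interface

Orientations are given as [roll, pitch, yaw] about the fixed x, y, z axes, in that order (R = Rz(yaw) Ry(pitch) Rx(roll)).
In Python, from bench import sense, snapshot, hand_in, grip_depth gives the robot as it stands. The module is installed in compiled form; this text tells all that it offers.
- The arm moves only by the tool apply_moves, never from a script. Its argument "series" is text: rows parted by semicolons, each of 5 numbers parted by spaces: the shift along the tool's x, y, z each as a share of 0.3 m, from -1 to 1, then the turn about the tool's z as a share of 2 rad, from -1 to 1, then the gripper's target within -1 to 1 (shut at 1, half-way at 0, fully open at -1). In form: tx ty tz twist gripper; .... A call has 1 to 5 rows; each row shifts and turns the commanded pose from where the row before left it, along the tool's axes as they then stand; what a row does not reach is not made up. A row lasts 1/12 s, in which the tool goes at most 41.7 mm and 7.16 degrees, less where a joint would pass 70% of its speed; a pose out of reach is approached as far as the arm can. A call with a number of a shift or a turn outside -1 to 1 is refused whole. A call with a gripper value outside its range is refused whole. The fingers move at their own pace and stop on an object; "squeeze" is the grip in N (left out, the last holds). Time passes only in rows, so rows that do not move let the fingers close. It gives the time, the measured TCP pose, the force, the opening and the grip force at its end, in the units of the state.
- sense(): the state, without advancing time (a new reading comes with each control period).
- snapshot(name): name is "side" or "top" or "wrist"; returns a dict with "frame" (384x512x3 uint8, blue, green, red), "depth" (384x512 float32, mm along the optical axis (not along the pixel's ray), 0 where there is no reading), "intrinsics" (3x3 intrinsics, pixels), "extrinsics" (4x4, takes a point from camera to world coordinates); the wrist camera has in their place "tool_from_camera" (4x4, takes a point from camera to tool coordinates, whose origin is the TCP and whose axes are the flange's). Camera axes: x right, y down, z forward; pixel columns grow to the right and rows downward; lengths in mm; the calibration is good to about 2 mm. A picture is of the moment at which its call begins: read the wrist's pose just before it.
- hand_in(): hands the job in; it is judged then, once.
The state is a dict: "time": time; "joint_pos": joint angles; "qd": joint speeds; "joint_efforts": joint torques, N m; "tool_pos": TCP position; "tcp_rot": TCP orientation; "ft_force": force on the tool from outside, world axes, zero at the start; "wrist_torque": the same for the moment, N m; "finger_gap": finger opening in mm; "grip_force": force on a finger pad.
Only numpy, scipy, OpenCV 4.12 (cv2) and the standard library are available. Lean on these libraries where they do the work, as an engineer would, in place of code of your own. Each camera call takes 0.05 s, during which the arm holds its last target. There are 200 camera calls.

## Task

Set the loose relay module upright in the bay between the orange tabs inside the open control box, lengthwise from hinge to catch and down on the floor. Then swing the lid over and press down its free edge, gently, until the spring catch clicks over it and holds it shut; stop pressing as soon as it has clicked, because hard pressing cracks the lid. Leave the can, the screwdriver and the red tray where they are.

Things in the scene. Friction and masses are not known exactly. Their poses are not given: they have to be found in the camera images.
- box: Grey open-topped control box screwed to the bench (cannot move), outside 120 mm (its x) x 140 (y) x 60 high, walls and floor 4 mm. Origin: centre of its underside, z up. The lid's hinge runs along its -x side; the yellow catch stands outside the middle of its +x wall.
- bay (a point): Middle of the bay on the box's inner floor, right above the box's origin, 4 mm above the bench; axes as the box. The bay is 64 mm long (x) by 36 wide (y), bounded by orange tabs 10 mm high: one 20 mm wide at each end, two on each long side, 18 to 27 mm from the middle, so the middle 36 mm of the long sides is free for fingers.
- module_center (a point): Centre of the loose relay module, white with an orange band: 56 mm long (its x) x 28 wide (y) x 40 high, about 0.12 kg, standing upright on the bench; this point is 20 mm above its underside, z up. Either end may face the catch.
- lid (a joint): Lid angle, rad: 0 = level, grows as it opens; starts 1.75 to 2.05, leaning back past upright, away from the bay. The stiff hinge holds the lid wherever it is left; about 1 N at the pad moves it. Latched it reads -0.09 to 0.09: the catch, and the hard stop under the free edge, are mounted up to 11 mm higher or lower from box to box, which is not measured.
- lid_hinge (a point): Point on the hinge axis, middle of the lid's width, 72 mm above the box's underside and 60 mm to -x of its centre. Axes are the lid's: x from hinge to free edge, y along the hinge, z out of the outer (top) face.
- lid_pad (a point): Middle of the surface of the black press pad (28 mm along the lid's x, 50 wide) on the blue lid's outer face, 105 mm from the hinge and 8.5 mm to the lid's +z; axes as lid_hinge. The lid is 150 mm wide, 5 mm thick (z 1.5 to 6.5) with side skirts down to z = -19; its steel latch bar at the free edge reaches 129 mm from the hinge. Mass 0.15 kg.
- catch (a joint): How far the yellow spring catch is pushed outwards, m: 0 while the lid is off it, rising to about 0.0035 as the latch bar is pressed past its round nose, then back to about 0.002 when latched. At the pad: 8 to 13 N, rising within 2 or 3 mm, fading over 3 mm to nothing as it clicks, then the lid drops 2 to 3 mm on to a hard stop. Let go before, it springs up. Above 20 N the lid cracks. Keep off the catch itself.
- can: Bystander: loose aluminium can, 52 mm across, 130 mm high; origin at the centre of its underside. Module and can stand on opposite sides of the box (left, right), either way round.
- driver: Bystander: loose screwdriver with red handle lying on the bench beyond the box, about 200 mm long.
- tray: Bystander: loose red open tray 90 x 120 x 50 mm beyond the box; origin at the centre of its underside.
Not all that is in view belongs to the job. There is more than one size of the part that bears module_center; the job needs the smallest.

How it is judged:
By the outcome, as a careful person would: the job done as asked, in the order asked, and still so for the second after the job is handed in, with the robot touching nothing.
It also fails if it takes over 70 s, if anything falls off the work surface, if the arm or the gripper's body presses on something with over 40 N, if the wrist force passes 120 N, or if a joint passes its speed limit or range.

## Working session

There is one attempt and no reset: what is moved stays moved. The work goes in short steps, Python scripts to look and compute and a tool call to move; the robot and the scene stay as the last step left them, time stands still between calls to the robot, and variables do not carry over. Pictures are saved under pics/ and viewed, at most 10 in all, crops included, and the job is handed in when it is done.

Besides the shell and the picture viewer there is one more tool, called after "Call:" as a command line: name --argument value ..., lists and objects as JSON in quotes. apply_moves: Moves the arm, as the interface text tells. Its arguments: {"type":"object","properties":{"series":{"type":"string"},"squeeze":{"type":"number"}},"required":["series"]}

```bash
mkdir -p pics; cat > h.py <<'E'
import numpy as np, cv2
from bench import sense, snapshot, hand_in, grip_depth
def cloud(s):
    d=s["depth"];K=s["intrinsics"];v,u=np.indices(d.shape)
    P=np.stack([(u-K[0,2])*d/K[0,0],(v-K[1,2])*d/K[1,1],d,np.ones_like(d)],-1)
    W=P@np.array(s["extrinsics"]).T
    W=W[...,:3]; W[d==0]=np.nan
    return W
E
python3 - <<'E'
from h import *
print(grip_depth,sense())
a=snapshot("top");b=snapshot("side")
np.savez("s0.npz",t=cloud(a),s=cloud(b),ti=a["frame"],si=b["frame"])
cv2.imwrite("pics/top.png",a["frame"]);cv2.imwrite("pics/side.png",b["frame"])
print(a["extrinsics"],b["extrinsics"])
E
```

```text
18.700000000000003 {'time': 0.0, 'joint_pos': array([ 6.26595967e+01,  7.51568829e+00,  8.53273485e+01, -1.86600972e-04,
        8.72614477e+01, -4.89291038e+00]), 'qd': array([-0.00471641,  0.02109456,  0.00261891, -0.02287634, -0.00132827,
        0.06257954]), 'joint_efforts': array([-4.03446566e-04, -5.69395959e+01, -5.00553310e+01, -4.05856144e-04,
        1.49667822e-02, -1.93763401e-05]), 'tool_pos': array([228.83483966, 554.07052919, 230.25688347]), 'tcp_rot': array([-1.79895880e+02, -8.72616381e-03,  1.57552508e+02]), 'ft_force': array([ 0.03857333, -0.12816391, -0.24997462]), 'wrist_torque': array([ 0.03812791, -0.07392143,  0.03337306]), 'grip_force': 0.0, 'finger_gap': 85.16757041626444}
[[ 2.78113811e-02 -9.89370496e-01  1.42732440e-01  4.24482563e+02]
 [-9.99611848e-01 -2.77601919e-02  2.35035002e-03 -3.85877376e+01]
 [ 1.63691295e-03 -1.42742404e-01 -9.89758519e-01  1.13812073e+03]
 [ 0.00000000e+00  0.00000000e+00  0.00000000e+00  1.00000000e+00]] [[ 9.98674363e-01 -3.27024188e-02  3.97500839e-02  5.29711999e+02]
 [-5.09134994e-02 -5.13982540e-01  8.56288365e-01 -7.44336158e+02]
 [-7.57185164e-03 -8.57177053e-01 -5.14966180e-01  4.90780863e+02]
 [ 0.00000000e+00  0.00000000e+00  0.00000000e+00  1.00000000e+00]]
```

View pics/top.png

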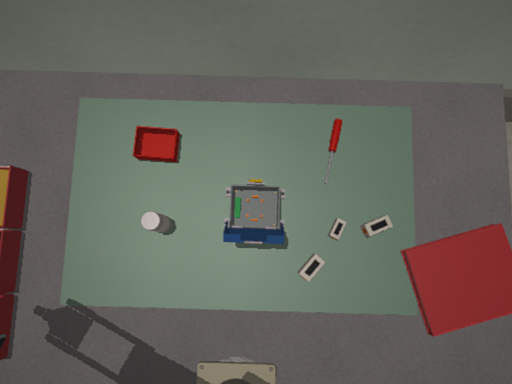

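View pics/side.png

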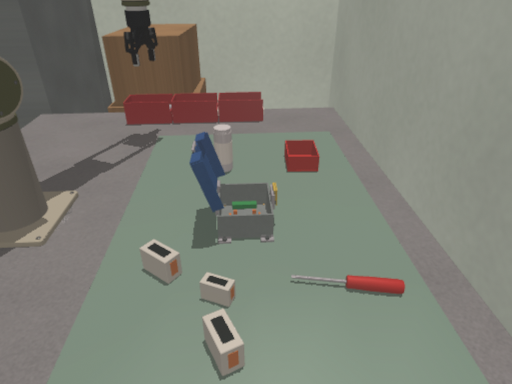

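Top view: box at (255,208), with its hinge towards the robot and the catch at (255,181). There are three module candidates: (312,267), (338,229) and (377,226). The one at (338,229), or (218,289) in the side view, looks the smallest. I'll measure all three and check with a crop.

```bash
python3 - <<'E'
from h import *
z=np.load("s0.npz")
P=np.concatenate([z["t"].reshape(-1,3),z["s"].reshape(-1,3)]);
T=z["t"]; S=z["s"]
for u,v in [(312,267),(338,229),(377,226)]:
    c=T[v,u]
    for nm,Q in(("top",T.reshape(-1,3)),("side",S.reshape(-1,3))):
        q=Q[(np.hypot(*(Q[:,:2]-c[:2]).T)<55)&(Q[:,2]>12)&(Q[:,2]<90)]
        zt=np.percentile(q[:,2],95)
        t=q[q[:,2]>zt-6]
        r=cv2.minAreaRect(t[:,:2].astype(np.float32))
        r2=cv2.minAreaRect(q[:,:2].astype(np.float32))
        print((u,v),nm,len(q),"ztop",zt.round(1),"top rect",np.round(np.hstack([*r[:2],r[2]]),1),"all",np.round(np.hstack([*r2[:2],r2[2]]),1))
# box region
R=T[165:250,215:295]; C=z["ti"][165:250,215:295]
q=R.reshape(-1,3); hsv=cv2.cvtColor(C,cv2.COLOR_BGR2HSV).reshape(-1,3).astype(int)
h,s,vv=hsv.T
for nm,m in (("orange",(h<20)&(s>100)&(vv>60)&(q[:,2]<40)),("yellow",(h>20)&(h<35)&(s>120)),("blue",(h>100)&(h<130)&(s>120)),("green",(h>55)&(h<85)&(s>150))):
    a=q[m]; print(nm,m.sum(),np.nanmean(a,0).round(1),np.nanmin(a,0).round(1),np.nanmax(a,0).round(1))
m=(q[:,2]>52)&(q[:,2]<66)&(h<200)&(s<80); a=q[m]
print("rim",m.sum(),cv2.minAreaRect(a[:,:2].astype(np.float32)),np.median(a[:,2]))
big=cv2.resize(z["ti"][165:290,210:400],None,fx=4,fy=4,interpolation=cv2.INTER_CUBIC)
cv2.imwrite("pics/crop.png",big)
E
```

```text
(312, 267) top 402 ztop 55.3 top rect [ 377.9 -200.9   36.1   72.2   50.5] all [ 377.7 -200.3   36.8   73.1   50.7]
(312, 267) side 1080 ztop 52.6 top rect [ 376.5 -203.4   37.3   74.2   51.1] all [ 376.6 -203.8   37.8   74.9   51.1]
(338, 229) top 230 ztop 42.6 top rect [ 487.7 -275.6   27.8   55.1   64.6] all [ 488.  -275.5   28.8   56.1   64. ]
(338, 229) side 752 ztop 40.6 top rect [ 487.1 -278.1   29.1   56.3   65. ] all [ 487.4 -278.6   29.9   57.4   64.9]
(377, 226) top 396 ztop 55.1 top rect [ 499.8 -387.    36.2   73.4   25.2] all [ 499.9 -386.4   37.    74.3   25.4]
(377, 226) side 1685 ztop 53.0 top rect [ 498.7 -389.3   36.9   74.2   24.4] all [ 498.9 -389.7   36.9   75.2   24.4]
orange 62 [546.2 -38.5  10.7] [506.4 -95.3  -1. ] [591.5  20.2  18.1]
yellow 38 [611.3 -38.6  88.7] [607.5 -54.8  86.1] [615.  -21.6  92.6]
blue 792 [458.1 -39.3 152.4] [ 4.387e+02 -1.113e+02  4.000e-01] [491.1  35.3 197.8]
green 54 [544.5  10.5  15.7] [516.4   6.1  11.7] [569.9  16.1  19.2]
rim 263 ((542.9913330078125, -37.196990966796875), (139.99636840820312, 122.3834457397461), 89.45381164550781) 59.75994372675791
```

View pics/crop.png

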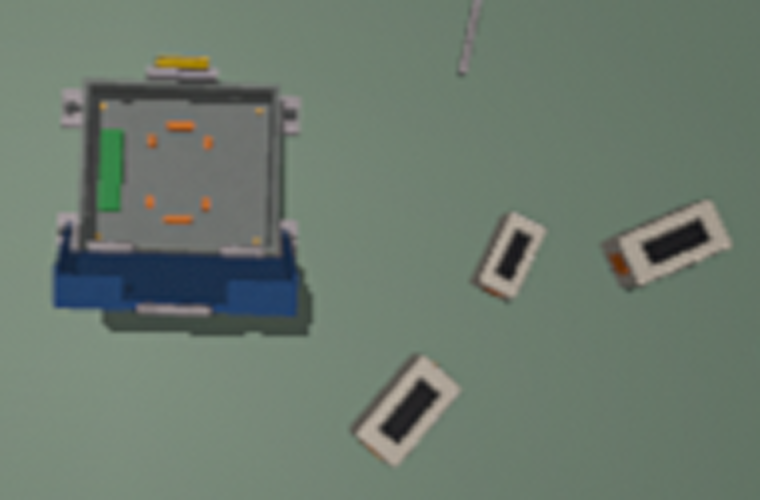

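Crop: the module at (510,255) measures about 56x28x40 mm, which matches the description. The other two, at (405,410) and (675,245), are about 73x50 mm in plan or 53 mm or more high, so they are too big. The target is near (487.5,-277), with its long axis at about -25.4°. I'll fly over the box first for a near view of the bay.

Call:
apply_moves --series "-0.102 -0.085 -0.01 0 -1;-0.102 -0.085 -0.01 0 -1;-0.102 -0.085 -0.01 0 -1;-0.102 -0.085 -0.01 0 -1;-0.102 -0.085 -0.01 0 -1"

```text
time: 0.52
tool_pos: [322.0, 376.5, 245.8]
tcp_rot: [-180.0, -0.0, 157.6]
ft_force: [1.8, -0.5, -0.1]
finger_gap: 85.6
grip_force: 0.0
```

Call:
apply_moves --series "-0.102 -0.085 -0.01 0 -1;-0.102 -0.085 -0.01 0 -1;-0.102 -0.085 -0.01 0 -1;-0.102 -0.085 -0.01 0 -1;-0.102 -0.085 -0.01 0 -1"

```text
time: 0.93
tool_pos: [414.8, 200.1, 261.2]
tcp_rot: [-180.0, -0.0, 157.6]
ft_force: [-0.0, 0.6, -0.3]
finger_gap: 85.4
grip_force: 0.0
```

Call:
apply_moves --series "-0.102 -0.085 -0.01 0 -1;-0.102 -0.085 -0.01 0 -1;-0.102 -0.085 -0.01 0 -1;-0.102 -0.085 -0.01 0 -1;-0.102 -0.085 -0.01 0 -1"

```text
time: 1.35
tool_pos: [507.6, 23.7, 276.2]
tcp_rot: [-180.0, -0.0, 157.5]
ft_force: [0.7, 1.6, 0.9]
finger_gap: 85.6
grip_force: 0.0
```

Call:
apply_moves --series "-0.102 -0.085 -0.01 0 -1;-0.1 -0.08 0 0 -1;0 0 0 0 -1;0 0 0 0 -1"

```text
time: 1.68
tool_pos: [544.4, -45.0, 278.2]
tcp_rot: [-180.0, -0.1, 157.4]
ft_force: [0.3, 0.8, -0.6]
finger_gap: 85.6
grip_force: 0.0
```

```bash
cat >> h.py <<'E'
from scipy.spatial.transform import Rotation as Ro
def wrist(fn=None):
    st=sense(); s=snapshot("wrist")
    T=np.eye(4);T[:3,:3]=Ro.from_euler("xyz",st["tcp_rot"],degrees=True).as_matrix();T[:3,3]=st["tool_pos"]
    s["extrinsics"]=T@np.array(s["tool_from_camera"])
    if fn: cv2.imwrite(fn,s["frame"])
    return s,st
def onplane(s,uv,z):
    E=s["extrinsics"]; r=E[:3,:3]@np.linalg.inv(s["intrinsics"])@np.array([*uv,1.])
    return E[:3,3]+r*(z-E[2,3])/r[2]
E
python3 - <<'E'
from h import *
s,st=wrist("pics/w1.png")
np.savez("w1.npz",f=s["frame"],d=s["depth"],K=s["intrinsics"],E=s["extrinsics"])
print(st["time"],st["tool_pos"],st["tcp_rot"],s["tool_from_camera"])
E
```

```text
1.6833 [544.40899948 -44.96569237 278.18867456] [-1.79975640e+02 -1.13392623e-01  1.57351535e+02] [[-9.68443423e-04 -9.59225114e-01 -2.82641546e-01  7.09967323e+01]
 [ 9.99998894e-01 -6.09931304e-04 -1.35642100e-03 -1.21074761e+00]
 [ 1.12872116e-03 -2.82642547e-01  9.59224643e-01 -1.44498126e+02]
 [ 0.00000000e+00  0.00000000e+00  0.00000000e+00  1.00000000e+00]]
```

View pics/w1.png

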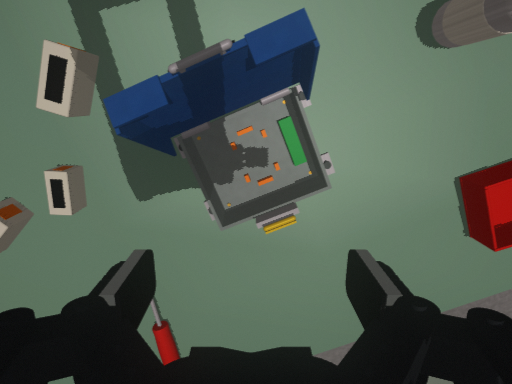

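Wrist view: all the orange tabs are visible around (257,155), the end tabs at (245,130) and (265,181). The target module's top is at (58,190). Next I'll compute tab centres, box yaw, lid angle and module pose from this view.

```bash
python3 - <<'E'
from h import *
z=np.load("w1.npz"); s=dict(frame=z["f"],depth=z["d"],intrinsics=z["K"],extrinsics=z["E"])
W=cloud(s); hsv=cv2.cvtColor(z["f"],cv2.COLOR_BGR2HSV).astype(int); h,S,v=[hsv[...,i] for i in range(3)]
m=((h<20)&(S>130)&(v>60)); mm=np.zeros_like(m); mm[118:190,220:290]=m[118:190,220:290]
n,l,st,c=cv2.connectedComponentsWithStats(mm.astype(np.uint8))
for i in range(1,n):
    if st[i,4]>8: print("tab",c[i].round(1),st[i,4],np.nanmean(W[l==i],0).round(1), onplane(s,c[i],13).round(1))
m2=(abs(W[...,2]-60)<4)&(S<90); m2[:85]=0; m2[235:]=0; m2[:,:165]=0; m2[:,335:]=0
a=W[m2]; print("rim",len(a),cv2.minAreaRect(a[:,:2].astype(np.float32)),np.median(a[:,2]))
m3=(W[...,2]>20)&(W[...,2]<50); m3[:155]=0; m3[230:]=0; m3[:,:38]=0; m3[:,98:]=0
a=W[m3]; 
zt=np.percentile(a[:,2],90);t=a[a[:,2]>zt-5];print("module",len(a),zt,cv2.minAreaRect(t[:,:2].astype(np.float32)))
b=(h>100)&(h<130)&(S>120)&np.isfinite(W[...,2]);b[:,340:]=0
a=W[b];print("blue",a.min(0).round(1),a.max(0).round(1))
for y in(-95,-39,20):
    k=a[abs(a[:,1]-y)<6]; i=k[:,2].argmax(); print(y,k[i].round(1),k[k[:,0].argmin()].round(1))
y=(h>20)&(h<35)&(S>120)&(v>80); y[:200]=0;y[250:]=0;print("yellow",np.nanmean(W[y],0),np.nanmax(W[y],0),np.nanmin(W[y],0))
E
```

```text
tab [244.3 130.4] 76 [508.2 -39.8  15.1] [508.3 -39.9  13. ]
tab [263.4 133.3] 34 [520.5 -19.3  15.1] [520.7 -19.3  13. ]
tab [233.3 145.5] 37 [520.  -59.8  14.7] [520.2 -60.   13. ]
tab [276.5 166. ] 32 [565.1 -19.4  15. ] [565.6 -19.4  13. ]
tab [247.  177.8] 35 [564.8 -60.1  14.9] [565.2 -60.3  13. ]
tab [265.  180.2] 82 [576.9 -39.8  14.6] [577.3 -39.9  13. ]
rim 1730 ((541.9140625, -39.79438018798828), (140.28543090820312, 122.93390655517578), 89.6651611328125) 61.78518116456408
module 1475 43.4334835181366 ((487.5031433105469, -278.08160400390625), (29.320587158203125, 55.63288879394531), 65.2915267944336)
blue [ 405.3 -177.9    1.3] [498.7  35.5 196.8]
-95 [457.6 -95.1 196.6] [438.1 -94.1 188.1]
-39 [443.7 -42.7 188.8] [442.  -44.5 186.2]
20 [458.   15.7 196.6] [438.6  14.3 188.4]
yellow [610.57937337 -39.8929375   90.79827951] [615.52277566 -21.24315026  93.43781858] [606.46542698 -58.20378932  87.22725355]
```

Call:
apply_moves --series "-0.0205 -0.1315 0 0 -0.4;-0.0205 -0.1315 0 0 -0.4;-0.0205 -0.1315 0 0 -0.4;-0.0205 -0.1315 0 0 -0.4;-0.0205 -0.1315 0 0 -0.4"

```text
time: 2.15
tool_pos: [496.9, -236.8, 279.5]
tcp_rot: [180.0, 0.0, 157.7]
ft_force: [0.8, -0.8, -0.8]
finger_gap: 59.7
grip_force: 0.0
```

Call:
apply_moves --series "-0.0205 -0.1315 0 0.022 -0.4;0 0 0.133 0 -0.4;0 0 0.133 0 -0.4;0 0 0.133 0 -0.4;0 0 0.133 0 -0.4"

```text
time: 2.57
tool_pos: [488.1, -274.6, 118.5]
tcp_rot: [180.0, 0.1, 155.1]
ft_force: [0.6, -0.5, -0.4]
finger_gap: 60.0
grip_force: 0.0
```

Call:
apply_moves --series "0 0 0.06 0 -0.4;0 0 0 0 -0.4;0 0 0 0 -0.4"

```text
time: 2.82
tool_pos: [487.6, -274.1, 101.1]
tcp_rot: [180.0, -0.1, 155.1]
ft_force: [-0.1, -0.2, 1.1]
finger_gap: 60.3
grip_force: 0.0
```

```bash
python3 - <<'E'
from h import *
s,st=wrist("pics/w2.png")
W=cloud(s);print(st["tool_pos"],st["tcp_rot"],st["finger_gap"])
a=W[(abs(W[...,2]-41)<5)]; a=a[np.hypot(a[:,0]-487.5,a[:,1]+277.7)<42]
print(len(a),np.median(a[:,2]),cv2.minAreaRect(a[:,:2].astype(np.float32)))
E
```

```text
[ 487.60627667 -274.10710861  101.08304423] [ 1.79961729e+02 -1.45416760e-01  1.55125599e+02] 60.261776584070645
3354 42.168875306022414 ((487.8287353515625, -278.4781188964844), (28.08310317993164, 57.119285583496094), 65.00201416015625)
```

View pics/w2.png

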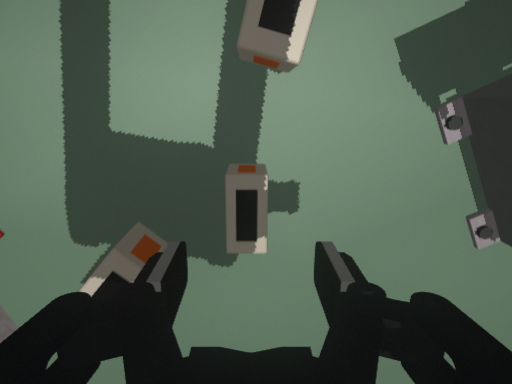

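The module sits centred at (246,210), lying straight between the fingers, and the neighbouring modules are clear. I'll correct by 4 mm, descend and grip.

Call:
apply_moves --series "-0.006 -0.0123 0.1033 0 -0.4;0 0 0.1033 0 -0.4;0 0 0.1033 0 -0.4;0 0 0 0 -0.4;0 0 0 0 -0.4"

```text
time: 3.28
tool_pos: [488.4, -279.7, 9.7]
tcp_rot: [180.0, -0.0, 155.1]
ft_force: [-0.2, 0.1, 0.6]
finger_gap: 59.5
grip_force: 0.0
```

Call:
apply_moves --series "0 0 0 0 1;0 0 0 0 1;0 0 0 0 1;0 0 0 0 1;0 0 0 0 1" --squeeze 40

```text
time: 3.7
tool_pos: [490.6, -281.5, 12.2]
tcp_rot: [-180.0, 0.3, 155.0]
ft_force: [-1.2, 0.8, 9.2]
finger_gap: 27.6
grip_force: 41.1
```

Call:
apply_moves --series "0 0 -0.1 0 1;0 0 -0.1 0 1;0 0 -0.12 0 1;0 0 -0.12 0 1;0 0 0 0 1"

```text
time: 4.12
tool_pos: [492.6, -283.2, 151.3]
tcp_rot: [-179.9, 0.8, 155.0]
ft_force: [0.9, -0.5, 0.2]
finger_gap: 27.1
grip_force: 39.9
```

```bash
python3 - <<'E'
from h import *
st=sense();print(st["tool_pos"],st["tcp_rot"],st["finger_gap"],st["ft_force"])
s,st=wrist("pics/w3.png");t=snapshot("side");cv2.imwrite("pics/s3.png",t["frame"])
W=cloud(t);p=st["tool_pos"]
a=W.reshape(-1,3);a=a[(abs(a[:,0]-p[0])<60)&(abs(a[:,1]-p[1])<60)&(a[:,2]>60)&(a[:,2]<p[2]+25)]
print(len(a),np.percentile(a,[1,50,99],axis=0).round(1))
W=cloud(s);a=W[(abs(W[...,2]-p[2]-28)<14)];a=a[np.hypot(a[:,0]-p[0],a[:,1]-p[1])<42]
print(len(a),np.median(a,axis=0))
cv2.imwrite("pics/s3.png",np.hstack([cv2.resize(t["frame"][170:320,130:300],(400,353)),cv2.resize(s["frame"],(471,353))])[:, :800])
E
```

```text
[ 492.58574821 -283.17693533  151.29390175] [-179.85008727    0.83604722  155.03385941] 27.144184115042084 [ 0.91296832 -0.47622877  0.18253892]
879 [[ 456.9 -309.9  136. ]
 [ 495.5 -297.8  160.7]
 [ 516.8 -271.2  176.1]]
11931 [ 484.42168384 -280.55827609  181.13264807]
```

View pics/s3.png

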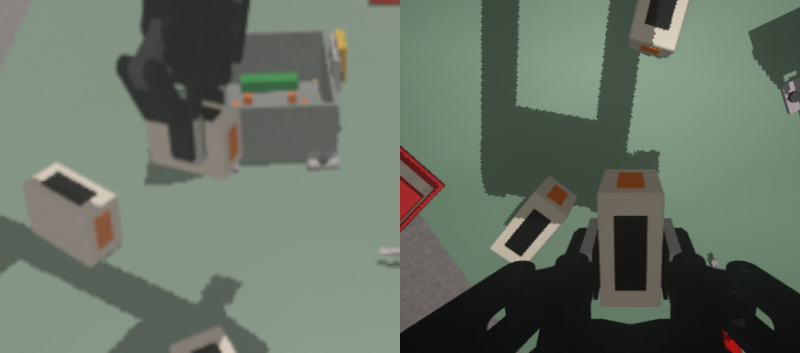

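The module is held between the pads and looks level. I'll let the arm settle, then measure the grasp offset in the tool frame.

Call:
apply_moves --series "0 0 0 0 1;0 0 0 0 1;0 0 0 0 1"

```text
time: 4.47
tool_pos: [487.1, -279.4, 138.8]
tcp_rot: [180.0, -0.2, 155.0]
ft_force: [0.8, 0.4, -1.4]
finger_gap: 27.3
grip_force: 39.9
```

```bash
cat > held.py <<'E'
from h import *
s,st=wrist()
T=np.linalg.inv(s["extrinsics"]@np.linalg.inv(np.array(s["tool_from_camera"])))
W=cloud(s)@T[:3,:3].T+T[:3,3]
hsv=cv2.cvtColor(s["frame"],cv2.COLOR_BGR2HSV)
a=W.reshape(-1,3); f=s["frame"].reshape(-1,3).astype(int)
k=(abs(a[:,2]+27)<9)&(abs(a[:,1])<13)&(abs(a[:,0])<45)
a=a[k]
zt=np.percentile(a[:,2],10);b=a[(a[:,2]<zt+5)]
A=np.c_[b[:,:2],np.ones(len(b))];p=np.linalg.lstsq(A,b[:,2],rcond=None)[0]
print("pose",st["tool_pos"].round(1),st["tcp_rot"].round(2),"gap",st["finger_gap"],"F",st["ft_force"].round(1))
print("top plane slopes deg",np.degrees(p[:2]).round(2),"z0",p[2].round(1),"x range",np.percentile(b[:,0],[1,99]).round(1),"rect",cv2.minAreaRect(b[:,:2].astype(np.float32)))
E
python3 held.py
```

```text
pose [ 487.1 -279.4  138.8] [179.97  -0.18 155.03] gap 27.342467700189147 F [ 0.8  0.4 -1.4]
top plane slopes deg [0.27 0.04] z0 -30.0 x range [-23.   31.8] rect ((3.8365554809570312, 0.008525848388671875), (25.978853225708008, 57.1118278503418), 89.9680404663086)
```

Held: centre is +3.9 mm along tool x, underside 10 mm below the TCP, tilt under 0.3°. At yaw 180 the wrist camera would hang close to the lid, so I'll turn to yaw 0.

Call:
apply_moves --series "0 0 0 0.0615 1;0 0 0 0.0615 1;0 0 0 0.0615 1;0 0 0 0.0615 1;0 0 0 0.0615 1"

```text
time: 4.93
tool_pos: [487.6, -279.7, 139.5]
tcp_rot: [-179.9, -0.1, 119.4]
ft_force: [0.5, 0.4, -1.1]
finger_gap: 27.4
grip_force: 39.8
```

Call:
apply_moves --series "0 0 0 0.0615 1;0 0 0 0.0615 1;0 0 0 0.0615 1;0 0 0 0.0615 1;0 0 0 0.0615 1"

```text
time: 5.35
tool_pos: [487.6, -279.7, 139.5]
tcp_rot: [-179.9, -0.1, 84.2]
ft_force: [-0.6, -0.2, -1.3]
finger_gap: 27.2
grip_force: 39.8
```

Call:
apply_moves --series "0 0 0 0.0615 1;0 0 0 0.0615 1;0 0 0 0.0615 1;0 0 0 0.0615 1;0 0 0 0.0615 1"

```text
time: 5.77
tool_pos: [487.6, -279.7, 139.5]
tcp_rot: [-179.9, 0.0, 49.0]
ft_force: [0.9, 0.1, -1.2]
finger_gap: 27.2
grip_force: 39.8
```

Call:
apply_moves --series "0 0 0 0.0615 1;0 0 0 0.0615 1;0 0 0 0.0615 1;0 0 0 0.0615 1;0 0 0 0.0615 1"

```text
time: 6.18
tool_pos: [487.6, -279.7, 139.5]
tcp_rot: [-179.9, 0.1, 13.7]
ft_force: [0.5, 0.1, -0.8]
finger_gap: 27.4
grip_force: 39.8
```

Call:
apply_moves --series "0 0 0 0.0615 1;0 0 0 0.0615 1;0 0 0 0 1;0 0 0 0 1;0 0 0 0 1"

```text
time: 6.6
tool_pos: [487.9, -279.9, 140.1]
tcp_rot: [-180.0, 0.0, 0.2]
ft_force: [-0.0, 0.5, -0.4]
finger_gap: 27.5
grip_force: 39.8
```

Call:
apply_moves --series "0.0283 -0.1334 0 0.0017 1;0.0283 -0.1334 0 0 1;0.0283 -0.1334 0 0 1;0.0283 -0.1334 0 0 1;0.0283 -0.1334 0 0 1"

```text
time: 7.02
tool_pos: [531.2, -78.4, 140.7]
tcp_rot: [-180.0, -0.0, -0.0]
ft_force: [1.4, 0.2, -1.3]
finger_gap: 27.2
grip_force: 40.1
```

Call:
apply_moves --series "0.0283 -0.1334 0 0 1;0 0 0 0 1;0 0 0 0 1;0 0 0 0 1;0 0 0 0 1"

```text
time: 7.43
tool_pos: [539.6, -41.2, 140.6]
tcp_rot: [180.0, 0.0, -0.2]
ft_force: [0.2, -0.4, -0.6]
finger_gap: 27.3
grip_force: 40.2
```

```bash
python3 held.py; python3 - <<'E'
from h import *
s,st=wrist("pics/w4.png"); t=snapshot("top")
hsv=cv2.cvtColor(s["frame"],cv2.COLOR_BGR2HSV).astype(int);m=((hsv[...,0]<20)&(hsv[...,1]>130)&(hsv[...,2]>60))
W=cloud(s);W[~m]=np.nan
n,l,q,c=cv2.connectedComponentsWithStats(m.astype(np.uint8))
for i in range(1,n):
    if q[i,4]>15: print(c[i].round(0),q[i,4],np.nanmean(W[l==i],0).round(1))
E
```

```text
pose [539.6 -41.2 140.6] [ 1.7998e+02  2.0000e-02 -1.9000e-01] gap 27.327486782627048 F [ 0.2 -0.4 -0.6]
top plane slopes deg [ 0.12 -0.02] z0 -29.8 x range [-22.2  32.6] rect ((4.615835189819336, 0.026876449584960938), (25.93439483642578, 56.63032531738281), 89.98151397705078)
[246. 143.] 189 [577.9 -40.3  14.7]
[222. 157.] 87 [565.9 -19.6  14.7]
[271. 157.] 77 [565.7 -60.4  14.5]
[250. 196.] 482 [572.7 -43.2 154.4]
[441. 322.] 33 [ 412.1 -220.9   27.5]
```

View pics/w4.png

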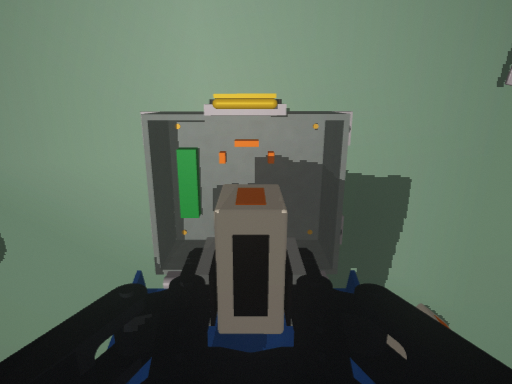

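The bay tabs at (246,143), (222,157) and (271,157) line up with the held module. It needs only a 1 mm correction, then down.

Call:
apply_moves --series "-0.0033 -0.0037 0 -0.0017 1;0 0 0.1 0 1;0 0 0.1 0 1;0 0 0.1 0 1;0 0 0 0 1"

```text
time: 8.0
tool_pos: [533.7, -38.8, 44.3]
tcp_rot: [-179.9, 0.6, -0.1]
ft_force: [-0.9, -0.2, -2.6]
finger_gap: 27.1
grip_force: 40.2
```

Call:
apply_moves --series "0 0 0.04 0 1;0 0 0.04 0 1;0 0 0 0 1;0 0 0 0 1;0 0 0 0 1"

```text
time: 8.42
tool_pos: [539.8, -39.2, 28.0]
tcp_rot: [180.0, -0.1, -0.0]
ft_force: [-0.5, -0.2, -1.3]
finger_gap: 27.7
grip_force: 40.2
```

Call:
apply_moves --series "-0.003 0.003 0 0 1;0 0 0.01 0 1;0 0 0.01 0 1;0 0 0 0 1;0 0 0 0 1"

```text
time: 8.83
tool_pos: [537.7, -39.8, 20.5]
tcp_rot: [-180.0, 0.0, -0.0]
ft_force: [-0.5, 0.0, -1.9]
finger_gap: 27.1
grip_force: 40.2
```

Call:
apply_moves --series "0 0 0.01 0 1;0 0 0.01 0 1;0 0 0 0 1;0 0 0 0 1;0 0 0 0 1"

```text
time: 9.25
tool_pos: [538.7, -40.0, 16.1]
tcp_rot: [180.0, -0.1, -0.0]
ft_force: [-5.0, 0.1, 11.5]
finger_gap: 27.5
grip_force: 42.4
```

Contact at TCP z 16, which agrees with the 12.2 mm reading on the bench plus the 4 mm floor. I'll release with a moderate opening, to clear the green board, and rise.

Call:
apply_moves --series "0 0 0 0 0.2;0 0 0 0 0.1;0 0 0 0 0;0 0 0 0 0;0 0 0 0 0"

```text
time: 9.67
tool_pos: [537.8, -39.9, 14.5]
tcp_rot: [-180.0, 0.0, -0.0]
ft_force: [-0.2, -0.4, 0.3]
finger_gap: 43.1
grip_force: 0.0
```

Call:
apply_moves --series "0 0 -0.04 0 0;0 0 -0.08 0 0;0 0 -0.133 0 0;0 0 -0.133 0 0;0 0 -0.133 0 0"

```text
time: 10.08
tool_pos: [537.3, -39.8, 172.7]
tcp_rot: [-180.0, 0.0, -0.0]
ft_force: [0.5, 0.1, 0.2]
finger_gap: 42.3
grip_force: 0.0
```

Call:
apply_moves --series "0 0 -0.133 0 0;0 0 -0.133 0 0;0 0 0 0 0;0 0 0 0 0;0 0 0 0 0"

```text
time: 10.5
tool_pos: [537.9, -39.9, 250.8]
tcp_rot: [180.0, -0.1, -0.0]
ft_force: [0.0, 0.4, -0.9]
finger_gap: 42.6
grip_force: 0.0
```

```bash
python3 - <<'E'
from h import *
s,st=wrist("pics/w5.png"); print(st["tool_pos"],st["tcp_rot"])
hsv=cv2.cvtColor(s["frame"],cv2.COLOR_BGR2HSV).astype(int);h,S,v=[hsv[...,i] for i in range(3)];m=((h<20)&(S>130)&(v>60))
W=cloud(s);n,l,q,c=cv2.connectedComponentsWithStats(m.astype(np.uint8))
for i in range(1,n):
    if q[i,4]>15: print(c[i].round(0),q[i,4],np.nanmean(W[l==i],0).round(1))
a=W.reshape(-1,3);a=a[(abs(a[:,2]-46)<6)&(abs(a[:,0]-543)<40)&(abs(a[:,1]+40)<30)]
print(np.median(a[:,2]),a[:,2].std(),cv2.minAreaRect(a[:,:2].astype(np.float32)))
for nm in("top","side"):
    t=snapshot(nm);Wt=cloud(t);a=Wt.reshape(-1,3);a=a[(abs(a[:,2]-46)<6)&(abs(a[:,0]-543)<40)&(abs(a[:,1]+40)<30)]
    print(nm,len(a),np.median(a[:,2]),cv2.minAreaRect(a[:,:2].astype(np.float32)))
    h,S,v=np.moveaxis(cv2.cvtColor(t["frame"],cv2.COLOR_BGR2HSV).astype(int),-1,0)
    b=Wt[(h>100)&(h<130)&(S>120)&np.isfinite(Wt[...,2])]; b=b[(b[:,2]>20)&(abs(b[:,0]-460)<60)&(abs(b[:,1]+40)<90)]
    print(" lid",b.min(0).round(1),b.max(0).round(1), b[b[:,2].argmax()].round(1))
E
```

```text
[537.94358698 -39.90372493 250.84697913] [ 1.79990918e+02 -5.58431578e-02 -1.12596580e-02]
[16. 20.] 1252 [689.5 198.1  25.9]
[249. 130.] 85 [577.5 -40.4  15.9]
[232. 140.] 34 [565.8 -20.   15.8]
[250. 137.] 21 [571.9 -41.8  33.7]
[266. 141.] 35 [565.2 -60.5  15. ]
[232. 178.] 39 [521.1 -19.6  14.9]
[266. 178.] 35 [520.5 -60.1  14.6]
[250. 189.] 24 [505.8 -41.3  12.4]
[508. 207.] 67 [ 484.3 -357.    19.5]
[399. 271.] 41 [ 407.9 -224.8   36.9]
45.963563139024245 0.8766118863271589 ((543.691162109375, -41.87031555175781), (55.76603698730469, 27.940914154052734), 0.40054118633270264)
top 66 43.9704495667512 ((525.5999145507812, -39.27214813232422), (19.814273834228516, 26.034822463989258), 0.17235851287841797)
 lid [436.1 -96.   81.4] [488.9  35.2 569.4] [436.1 -68.6 569.4]
side 188 43.09023669216174 ((541.9485473632812, -41.80799102783203), (30.426340103149414, 55.34147262573242), 88.8622055053711)
 lid [ 440.2 -110.7  168.5] [458.   32.6 193.3] [ 457.1 -109.8  193.3]
```

View pics/w5.png

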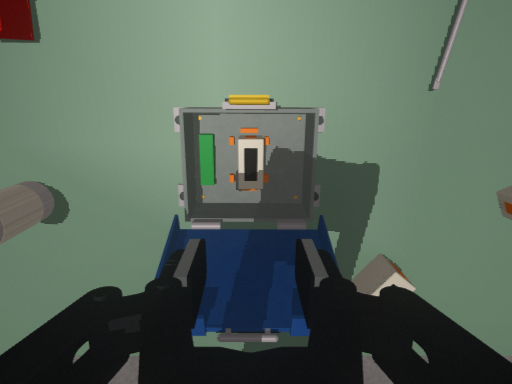

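The module stands centred between all the tabs at (249,163), top level at 44 mm, yaw under 1°. Next I'll shut the fingers and go over and down behind the lid.

Call:
apply_moves --series "-0.1 0 0 0 1;-0.13 0 0 0 1;-0.13 0 0 0 1;-0.117 0 0 0 1;0 0 0 0 1"

```text
time: 11.07
tool_pos: [389.3, -39.3, 248.2]
tcp_rot: [-180.0, 0.3, -0.0]
ft_force: [0.0, -0.2, -0.5]
finger_gap: 0.3
grip_force: 0.0
```

Call:
apply_moves --series "0 0 0.1 0 1;0 0 0.1 0 1;0 0 0.08 0 1;0 0 0 0 1;0 0 0 0 1"

```text
time: 11.48
tool_pos: [393.3, -39.5, 164.6]
tcp_rot: [-179.9, 0.3, -0.0]
ft_force: [-0.7, -0.7, 1.5]
finger_gap: 0.0
grip_force: 0.0
```

Call:
apply_moves --series "0.047 0 0 0 1;0.047 0 0 0 1;0.047 0 0 0 1;0.047 0 0 0 1;0.047 0 0 0 1"

```text
time: 11.9
tool_pos: [467.1, -40.1, 168.4]
tcp_rot: [180.0, -0.1, -0.0]
ft_force: [-2.4, -0.4, 1.0]
finger_gap: -0.1
grip_force: 0.9
```

```bash
cat > lid.py <<'E'
from h import *
st=sense();print(st["tool_pos"].round(1),st["ft_force"].round(1))
t=snapshot("side");Wt=cloud(t)
h,S,v=np.moveaxis(cv2.cvtColor(t["frame"],cv2.COLOR_BGR2HSV).astype(int),-1,0)
b=Wt[(h>100)&(h<130)&(S>120)&np.isfinite(Wt[...,2])]; b=b[(b[:,2]>20)&(b[:,2]<230)&(abs(b[:,0]-530)<110)&(abs(b[:,1]+40)<90)]
q=b[(b[:,1]<-100)]; d=q[:,[0,2]]-[482.7,72]
r=np.hypot(*d.T);o=d[np.argsort(r)[-25:]].mean(0)
print(len(b),"far edge from hinge",o.round(1),"angle",np.degrees(np.arctan2(o[1],o[0])).round(1))
E
python3 lid.py
```

```text
[467.1 -40.1 168.4] [-2.4 -0.4  1. ]
110 far edge from hinge [  9.6 122. ] angle 85.5
```

Call:
apply_moves --series "0.038 0 -0.002 0 1;0.038 0 -0.002 0 1;0.043 0 0.012 0 1;0.043 0 0.012 0 1;0 0 0 0 1"

```text
time: 12.37
tool_pos: [515.7, -40.0, 161.2]
tcp_rot: [180.0, -0.1, -0.0]
ft_force: [0.8, 0.3, 0.6]
finger_gap: -0.1
grip_force: 0.0
```

Call:
apply_moves --series "0.04 0 0.024 0 1;0.04 0 0.024 0 1;0.033 0 0.032 0 1;0.033 0 0.032 0 1;0 0 0 0 1"

```text
time: 12.78
tool_pos: [557.8, -39.9, 125.9]
tcp_rot: [-180.0, 0.1, -0.0]
ft_force: [0.4, -0.0, 0.2]
finger_gap: -0.4
grip_force: 0.0
```

```bash
python3 lid.py
```

```text
[557.8 -39.9 125.9] [ 0.4 -0.   0.2]
369 far edge from hinge [100.9  56.2] angle 29.1
```

Call:
apply_moves --series "0.022 0 0.02 0 1;0.022 0 0.02 0 1;0.022 0 0.02 0 1;0 0 0 0 1;0 0 0 0 1"

```text
time: 13.25
tool_pos: [577.4, -39.8, 108.1]
tcp_rot: [-180.0, 0.1, -0.0]
ft_force: [-0.2, 0.5, 0.5]
finger_gap: -0.3
grip_force: 0.0
```

Call:
apply_moves --series "0.02 0 0.008 0 1;0.01 0 0.008 0 1;0 0 0.004 0 1;0 0 0 0 1;0 0 0 0 1"

```text
time: 13.67
tool_pos: [586.4, -39.9, 102.5]
tcp_rot: [-180.0, 0.0, -0.0]
ft_force: [-0.1, -0.4, 0.2]
finger_gap: 0.1
grip_force: 0.0
```

```bash
python3 lid.py
```

```text
[586.4 -39.9 102.5] [-0.1 -0.4  0.2]
615 far edge from hinge [23.4 10.8] angle 24.8
```

Call:
apply_moves --series "0 0 0.006 0 1;0 0 0 0 1;0 0 0 0 1"

```text
time: 13.97
tool_pos: [586.4, -39.9, 100.8]
tcp_rot: [-180.0, 0.0, -0.0]
ft_force: [0.4, -0.4, 0.5]
finger_gap: -0.2
grip_force: 0.0
```

Call:
apply_moves --series "0 0 0.006 0 1;0 0 0 0 1;0 0 0 0 1"

```text
time: 14.22
tool_pos: [586.4, -39.9, 98.9]
tcp_rot: [180.0, 0.0, -0.0]
ft_force: [-0.0, 0.0, 0.5]
finger_gap: -0.0
grip_force: 0.0
```

Call:
apply_moves --series "0 0 0.005 0 1;0 0 0 0 1;0 0 0 0 1"

```text
time: 14.47
tool_pos: [586.4, -39.9, 97.4]
tcp_rot: [-180.0, 0.0, -0.0]
ft_force: [0.9, -0.0, -0.6]
finger_gap: -0.1
grip_force: 0.0
```

Call:
apply_moves --series "0 0 0.005 0 1;0 0 0 0 1;0 0 0 0 1"

```text
time: 14.72
tool_pos: [586.4, -39.9, 95.9]
tcp_rot: [-180.0, 0.0, -0.0]
ft_force: [-0.7, 0.9, -0.3]
finger_gap: 0.4
grip_force: 0.0
```

Call:
apply_moves --series "0 0 0.005 0 1;0 0 0 0 1;0 0 0 0 1"

```text
time: 14.97
tool_pos: [586.8, -39.9, 94.7]
tcp_rot: [180.0, -0.0, -0.0]
ft_force: [-0.0, 0.3, 1.4]
finger_gap: -0.2
grip_force: 0.5
```

Call:
apply_moves --series "0 0 0.004 0 1;0 0 0 0 1;0 0 0 0 1"

```text
time: 15.22
tool_pos: [586.9, -39.9, 94.1]
tcp_rot: [180.0, -0.1, -0.0]
ft_force: [-1.4, 0.7, 5.4]
finger_gap: -0.4
grip_force: 2.8
```

Call:
apply_moves --series "0 0 0.003 0 1;0 0 0 0 1;0 0 0 0 1"

```text
time: 15.47
tool_pos: [587.0, -40.0, 93.5]
tcp_rot: [180.0, -0.1, -0.0]
ft_force: [-3.0, 0.9, 6.7]
finger_gap: -0.1
grip_force: 4.0
```

Call:
apply_moves --series "0 0 0.003 0 1;0 0 0 0 1;0 0 0 0 1"

```text
time: 15.72
tool_pos: [587.1, -39.9, 92.8]
tcp_rot: [180.0, -0.1, -0.0]
ft_force: [-2.8, 0.9, 9.2]
finger_gap: -0.2
grip_force: 4.4
```

Call:
apply_moves --series "0 0 0.003 0 1;0 0 0 0 1;0 0 0 0 1"

```text
time: 15.97
tool_pos: [587.3, -40.0, 91.9]
tcp_rot: [180.0, -0.1, -0.0]
ft_force: [-2.4, 0.2, 8.4]
finger_gap: 0.0
grip_force: 4.1
```

Call:
apply_moves --series "0 0 0.003 0 1;0 0 0 0 1;0 0 0 0 1"

```text
time: 16.22
tool_pos: [587.4, -40.0, 90.9]
tcp_rot: [180.0, -0.1, -0.0]
ft_force: [0.0, 0.9, 7.0]
finger_gap: 0.2
grip_force: 3.2
```

Call:
apply_moves --series "0 0 0.003 0 1;0 0 0 0 1;0 0 0 0 1"

```text
time: 16.47
tool_pos: [586.9, -40.0, 89.1]
tcp_rot: [180.0, -0.0, -0.0]
ft_force: [0.3, 0.0, 0.7]
finger_gap: -0.2
grip_force: 0.3
```

Force has faded to nothing. I'll follow gently to feel whether the lid is on the stop.

Call:
apply_moves --series "0 0 0.003 0 1;0 0 0 0 1;0 0 0 0 1"

```text
time: 16.72
tool_pos: [585.8, -39.8, 87.2]
tcp_rot: [-180.0, 0.1, -0.0]
ft_force: [0.7, -0.1, -0.6]
finger_gap: -0.1
grip_force: 0.0
```

Call:
apply_moves --series "0 0 0.003 0 1;0 0 0 0 1;0 0 0 0 1"

```text
time: 16.97
tool_pos: [586.3, -39.9, 86.7]
tcp_rot: [-180.0, 0.0, -0.0]
ft_force: [-0.0, -0.9, 0.4]
finger_gap: 0.3
grip_force: 0.0
```

Call:
apply_moves --series "0 0 0.003 0 1;0 0 0 0 1;0 0 0 0 1"

```text
time: 17.22
tool_pos: [586.6, -39.9, 86.3]
tcp_rot: [180.0, -0.0, -0.0]
ft_force: [-0.5, 0.2, 1.4]
finger_gap: 0.3
grip_force: 0.7
```

```bash
python3 - <<'E'
from h import *
st=sense();print(st["tool_pos"],st["ft_force"])
t=snapshot("side");W=cloud(t)
h,S,v=np.moveaxis(cv2.cvtColor(t["frame"],cv2.COLOR_BGR2HSV).astype(int),-1,0)
b=W[(h>100)&(h<130)&(S>120)&np.isfinite(W[...,2])];b=b[(abs(b[:,0]-540)<75)&(b[:,1]>-105)&(b[:,1]<30)&(b[:,2]>70)&(b[:,2]<110)]
print(len(b),np.polyfit(b[:,0]-482.7,b[:,2],1))
y=(h>20)&(h<35)&(S>120)&(v>80);q=W[y];q=q[abs(q[:,0]-611)<20];print(np.nanpercentile(q,[2,50,98],axis=0).round(1))
cv2.imwrite("pics/s9.png",cv2.resize(t["frame"][120:270,170:330],None,fx=4,fy=4))
E
```

```text
[586.61913792 -39.94090464  86.26393082] [-0.46916061  0.22186737  1.40382262]
550 [5.16657683e-02 7.77455638e+01]
[[610.  -58.3  67.7]
 [613.8 -48.7  87.7]
 [615.7 -23.7  89.8]]
```

View pics/s9.png

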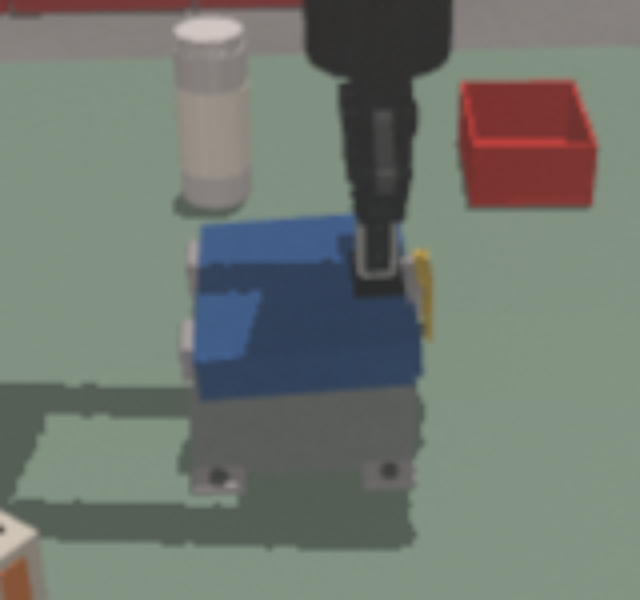

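The lid is level within 0.052 rad, the yellow catch at (423,295) stands about 2 mm outwards over the edge, and the tip is touching the stop. I'll lift off and check that it holds.

Call:
apply_moves --series "0 0 -0.02 0 1;0 0 -0.06 0 1;0 0 -0.1 0 1;0 0 -0.1 0 1;0 0 0 0 1"

```text
time: 17.68
tool_pos: [590.2, -40.5, 178.0]
tcp_rot: [179.9, -0.6, -0.0]
ft_force: [2.0, 0.3, 1.8]
finger_gap: -0.1
grip_force: 0.0
```

Call:
apply_moves --series "0 0 -0.1 0 1;0 0 0 0 1;0 0 0 0 1;0 0 0 0 1;0 0 0 0 1"

```text
time: 18.1
tool_pos: [585.9, -39.8, 198.9]
tcp_rot: [-180.0, 0.1, -0.0]
ft_force: [-0.6, 0.4, -0.7]
finger_gap: -0.1
grip_force: 0.0
```

```bash
python3 - <<'E'
from h import *
st=sense();print(st["time"],st["tool_pos"],st["ft_force"])
for nm in("side","top"):
    t=snapshot(nm);W=cloud(t)
    h,S,v=np.moveaxis(cv2.cvtColor(t["frame"],cv2.COLOR_BGR2HSV).astype(int),-1,0)
    b=W[(h>100)&(h<130)&(S>120)&np.isfinite(W[...,2])];b=b[(abs(b[:,0]-540)<75)&(b[:,1]>-105)&(b[:,1]<30)&(b[:,2]>70)&(b[:,2]<110)]
    print(nm,len(b),np.polyfit(b[:,0]-482.7,b[:,2],1))
    y=(h>20)&(h<35)&(S>120)&(v>80);q=W[y];q=q[abs(q[:,0]-611)<20];print(np.nanpercentile(q,[2,50,98],axis=0).round(1))
E
```

```text
18.1 [585.90131159 -39.83787806 198.89204054] [-0.56714531  0.42845718 -0.67199965]
side 665 [5.02206442e-02 7.77799616e+01]
[[609.8 -57.6  68. ]
 [613.7 -49.   87.8]
 [615.7 -25.   88.9]]
top 1709 [5.36467406e-02 7.82116681e+01]
[[593.3 674.4  39.3]
 [615.4 677.7  44.7]
 [627.6 689.6  47.5]]
```

```bash
python3 -c "
from h import *
print(hand_in())"
```

```text
the job is handed in; nothing more can be done
None
```

I set the smallest relay module upright in the bay, then shut the lid until the catch clicked (peak reading about 9 N). It stayed at about 0.05 rad after I lifted off, and I handed the job in at 18 s.

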